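# Make up the drinks caddy and the sauce caddy

## Robot

A 6-joint arm with a two-finger parallel gripper is mounted at the origin on a cart in front of the work surface, level with it; the furniture and walls round the work are solid. World frame = base frame: x ahead of the robot, y to its left, z up, the work surface at z = 0. Lengths are in m, angles in rad, forces in N, time in s.
With the tool pointing down it reaches from about 0.325 to 0.775 m from the base axis. Payload 5.5 kg.
Tool frame: the origin (TCP) lies on the front face of the gripper's body, between the roots of the fingers; the fingertips stand 73 mm ahead of it and the grasp point (between the pads) lies 54 mm ahead of it; z points along the fingers, y is the line along which they close (so a half turn about z gives the same grasp; the last joint's range is limited). The gripper opens to 85 mm and grips with 20 to 120 N. Pads are 22 mm wide; open, the fingers measure 114 mm over their backs; the gripper's body (76 mm by 85 mm) begins 54 mm behind the grasp point. The pads swing forward as they close: fully open they stand 13 mm farther back than shut.
Start: joints at [-1.246, 0.091, 1.231, -0, 1.82, -0.057], TCP at [0.224, -0.557, 0.304] pointing down, gripper open.
Joint ranges: [-2.87, 2.87], [-0.86, 2.18], [0.17, 2.46], [-1.51, 4.65], [0.06, 2.69], [-2.65, 2.65]. Speed limits (rad/s): [2.57, 2.57, 3.01, 3.14, 3.14, 3.14].

## Interface

Orientations are given as a unit quaternion [x, y, z, w].
In Python, from workcell import movep, line_to, move_j, command_gripper, wait, ik, capture, PlanningError, close_job, masks_of, place_of, current_time, current_joint_pos, current_dq, current_joint_efforts, current_position, current_orientation, current_force, current_ft_torque, current_grip_width, current_grasp_force gives the robot as it stands. Calls block until the motion is done:
- movep(position, orientation): joint-space move of the TCP to a pose.
- line_to(position, max_speed=0.15, frame=None): straight line of the TCP; frame=None keeps the orientation; max_speed is the mean speed in m/s.
- move_j(angles): joint-space move.
- command_gripper(opening, strength=None): opening from 0.0 (shut) to 1.0 (fully open); strength is the grip in N (None keeps the last); returns when the fingers have stopped.
- wait(seconds).
- ik(position, orientation): joint angles nearest the present ones, or None.
- capture(name): name is "side" or "top"; returns a dict with "pixels" (384x512x3 uint8, red, green, blue), "z_map" (384x512 float32, m along the optical axis (not along the pixel's ray), 0 where there is no reading), "fx", "fy", "cx", "cy" (pixels), "dist" ([k1, k2, p1, p2, k3] as OpenCV has them; the pictures are not rectified), "eye" and "rotation" of the camera in the world. Camera axes: x right, y down, z forward; pixel columns grow to the right and rows downward; lengths in m; the calibration is good to about 2 mm. A picture is of the moment at which its call begins.
A pose or a line that the arm cannot do raises PlanningError and nothing moves.
- close_job(): hands the job in; it is judged then, once.
Trained networks look in a picture, given as the dict that the camera call returned (one of the last four; its "shot" number tells which), for a name from the list of things; names that differ only in an ending like _2 or _b are one class to them, and where a whole thing is asked for, a point or a joint stands for the part that bears it (a point fixed in the world has none). Each returns a list of dicts, best first, with "p" (0 to 1); they miss things now and then, are a little off and sometimes report something else, mostly with a low value. They report only what shows in the picture. A call takes as long as a camera call. They do not tell look-alikes from the thing itself.
- masks_of(label, picture): "mask" (384x512 bool, what is visible of it).
- place_of(label, picture): "at" ([x, y, z] in m, in world coordinates, good to about 4 mm: a listed point, or the origin of a listed thing).
Readings, each from a call of its own:
- current_time(): time.
- current_joint_pos(): joint angles.
- current_dq(): joint speeds.
- current_joint_efforts(): joint torques, N m.
- current_position(): TCP position.
- current_orientation(): TCP orientation.
- current_force(): force on the tool from outside, world axes, zero at the start.
- current_ft_torque(): the same for the moment, N m.
- current_grip_width(): opening from 0.0 (shut) to 1.0 (fully open).
- current_grasp_force(): force on a finger pad.
Only numpy, scipy, OpenCV 4.12 (cv2) and the standard library are available. Lean on these libraries where they do the work, as an engineer would, in place of code of your own. Each camera call takes 0.05 s, during which the arm holds its last target. There are 200 camera calls.

## Task

Make up the two bamboo table caddies from the five jars and bottles set out near the front edge of the worktop (not the ones against the back wall). The three-compartment caddy gets the wide honey jar in its large middle compartment and one small spice jar in each end compartment, either way round; the two-compartment caddy gets the oval green-capped bottle in its longer compartment and the tall slim sauce bottle in its shorter one. Leave them standing upright on the caddy floors, tip nothing over on the way, and leave the mandarin, the tub and the yoghurt where they are.

Things in the scene. Friction and masses are not known exactly. Their poses are not given: they have to be found in the camera images.
- caddy3: Fixed bamboo caddy, three open compartments in a row; 92 mm (x) by 224 mm (y, long), long sides 45 mm high, dividers 40, ends 66 with a hand slot; walls 6 mm, floor top 6 mm above worktop. Origin: centre of underside. All compartments 80 mm across x, centred on x=0: middle one 80 mm long at y=0 (honey), end ones 60 mm long at y=+76 and -76 mm (a spice jar each).
- caddy2: Fixed bamboo caddy, two open compartments in a row; 78 mm (x) by 162 mm (y, long), long sides 45 mm high, divider 40, ends 66 with a hand slot; walls 6 mm, floor top 6 mm above worktop. Origin: centre of underside. Both 66 mm across x, centred on x=0: longer one 80 mm long at y=+35 mm (oval bottle, its wide side along y), shorter one 64 mm long at y=-43 mm (tall slim bottle).
- honey: Wide round honey jar, clear with a white lid: 64 mm diameter, 97 mm tall, the widest of the five. Stands upright; origin at the centre of its underside, z up.
- cinnamon_jar: Small round spice jar with a red cap: body 42 mm, cap 45 mm diameter, 106 mm tall. Stands upright; origin at the centre of its underside, z up.
- sugar_jar: Small round spice jar with a dark brown cap (green disc on its top): body 42 mm, cap 44 mm diameter, 105 mm tall, the same shape as the other spice jar. Stands upright; origin at the centre of its underside, z up.
- ketchup: Oval squeeze bottle with a round green cap: body 48 mm (its x) by 62 mm (its y), cap 48 mm diameter from 132 to 161 mm above its underside, 161 mm tall. Stands upright; origin at the centre of its underside, z up.
- hot_sauce_a: Tall slim round sauce bottle with a yellow cap: body 46 mm diameter up to 90 mm, then tapering to the cap; 184 mm tall, the tallest of the five. At 150 mm up fingers close on it at about 30 mm; taken lower, the gripper may strike the cap. Stands upright; origin at the centre of its underside, z up.
- orange: Bystander: a mandarin, 62 mm diameter; origin at its underside. Not part of either kit; stays where it is.
- tub_d: Bystander: round clear food tub with a white snap lid, 109 mm diameter, 75 mm tall; origin at the centre of its underside. Not part of either kit; stays where it is.
- yoghurt: Bystander: yoghurt pot with a foil lid, 72 mm diameter, 72 mm tall; origin at the centre of its underside. Not part of either kit; stays where it is.
There are look-alikes about, which are no part of the job. What is shaped like the sugar_jar but yellow is not meant.

How it is judged:
By the outcome, as a careful person would: the job done as asked, in the order asked, and still so for the second after the job is handed in, with the robot touching nothing.
It also fails if it takes over 128 s, if anything falls off the work surface, if the arm or the gripper's body presses on something with over 40 N, if the wrist force passes 120 N, or if a joint passes its speed limit or range.

## Working session

There is one attempt and no reset: what is moved stays moved. The work goes in short steps, each a Python script; the robot and the scene stay as the last script left them, time stands still between calls to the robot, and variables do not carry over. Pictures are saved under pics/ and viewed, at most 14 in all, crops included, and the job is handed in when it is done.

```bash
ls; mkdir -p pics; cat > look.py <<'E'
import numpy as np, cv2
from workcell import *
def cloud(p):
    K=np.array([[p['fx'],0,p['cx']],[0,p['fy'],p['cy']],[0,0,1]]);
    v,u=np.mgrid[0:384,0:512]
    n=cv2.undistortPoints(np.stack([u.ravel(),v.ravel()],1).astype(np.float64)[:,None],K,np.array(p['dist'],float))[:,0]
    z=p['z_map'].ravel()
    c=np.c_[n*z[:,None],z]
    w=c@np.array(p['rotation']).T+np.array(p['eye'])
    w[z==0]=np.nan
    return w.reshape(384,512,3)
E
python3 - <<'E'
from look import *
print(current_time(),current_grip_width())
for n in("top","side"):
    p=capture(n); cv2.imwrite(f'pics/{n}0.png',p['pixels'][:,:,::-1]); W=cloud(p)
    print(n,p['eye'],p['rotation'],p['fx'])
    for l in "caddy3 caddy2 honey cinnamon_jar sugar_jar ketchup hot_sauce_a orange tub_d yoghurt".split():
        print(l,[(np.round(d['at'],3).tolist(),round(d['p'],2)) for d in place_of(l,p)][:5])
E
```

```text
pics
0.0 1.0010948720455664Traceback (most recent call last):
  File "<stdin>", line 4, in <module>
  File "look.py", line 9, in cloud
    w=c@np.array(p['rotation']).T+np.array(p['eye'])
      ~^~~~~~~~~~~~~~~~~~~~~~~~~~
ValueError: matmul: Input operand 1 has a mismatch in its core dimension 0, with gufunc signature (n?,k),(k,m?)->(n?,m?) (size 4 is different from 3)
```

```bash
sed -i "s/np.array(p\['rotation'\]).T/Rotation.from_quat(p['rotation']).as_matrix().T/; 1a from scipy.spatial.transform import Rotation" look.py
python3 - <<'E'
from look import *
for n in("top","side"):
    p=capture(n); cv2.imwrite(f'pics/{n}0.png',p['pixels'][:,:,::-1]); W=cloud(p); np.save(f'{n}0.npy',W)
    print(n,p['eye'],p['rotation'],p['fx'])
    for l in "caddy3 caddy2 honey cinnamon_jar sugar_jar ketchup hot_sauce_a orange tub_d yoghurt".split():
        print(l,[(np.round(d['at'],3).tolist(),round(d['p'],2)) for d in place_of(l,p)][:5])
E
```

```text
top [ 0.34340275 -0.00256786  1.31535376] [-0.7017856   0.7053236  -0.07099599  0.07053477] 401.50058255337274
caddy3 [([0.608, -0.248, -0.0], 0.96), ([0.457, -0.231, -0.002], 0.63)]
caddy2 [([0.608, -0.248, -0.0], 0.96), ([0.457, -0.231, -0.002], 0.63)]
honey [([0.436, 0.256, -0.001], 0.65), ([0.435, 0.006, 0.002], 0.38)]
cinnamon_jar [([0.42, 0.354, 0.003], 0.52)]
sugar_jar [([0.436, 0.456, 0.0], 0.82), ([0.427, 0.147, 0.005], 0.76)]
ketchup [([0.431, 0.004, 0.0], 0.77)]
hot_sauce_a [([0.488, -0.449, 0.001], 0.56)]
orange [([0.742, -0.3, -0.004], 0.76), ([0.606, -0.248, 0.002], 0.6), ([0.459, -0.231, -0.002], 0.5)]
tub_d [([0.763, -0.152, -0.001], 0.86)]
yoghurt [([0.683, -0.412, 0.002], 0.6)]
side [-0.61319055 -0.9109857   0.94771546] [ 0.77996764 -0.38607657  0.22184467 -0.43975028] 475.0784212252279
caddy3 [([0.607, -0.245, 0.001], 0.86), ([0.458, -0.229, -0.004], 0.68)]
caddy2 [([0.607, -0.245, 0.001], 0.86), ([0.458, -0.229, -0.004], 0.68)]
honey [([0.438, 0.257, 0.001], 0.97)]
cinnamon_jar []
sugar_jar [([0.429, 0.15, -0.0], 0.83)]
ketchup [([0.435, 0.012, -0.005], 0.84)]
hot_sauce_a [([0.486, -0.45, -0.002], 0.63)]
orange []
tub_d [([0.767, -0.15, -0.001], 0.77)]
yoghurt [([0.681, -0.412, 0.001], 0.48)]
```

View pics/top0.png

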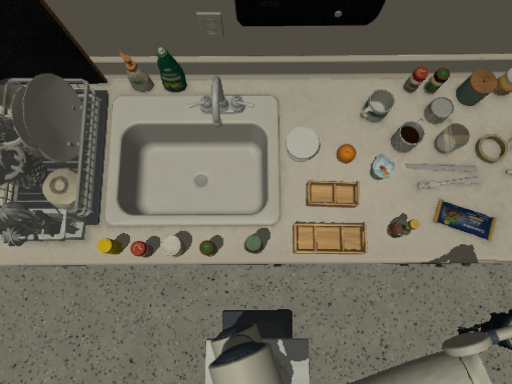

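View pics/side0.png

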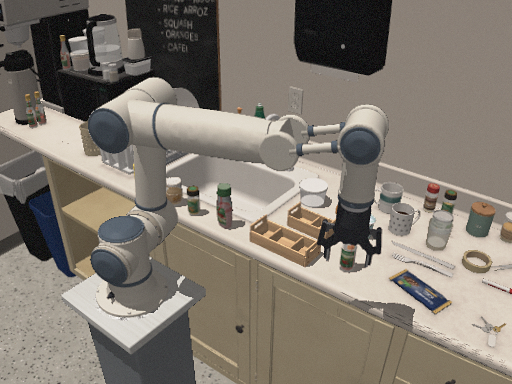

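```bash
cat > m.py <<'E'
from look import *
from scipy.optimize import least_squares
W=np.load('top0.npy'); S=np.load('side0.npy')
def near(C,x,y,r,z0,z1):
    with np.errstate(invalid='ignore'):
        k=(np.hypot(C[...,0]-x,C[...,1]-y)<r)&(C[...,2]>z0)&(C[...,2]<z1)
    return C[k]
for n,x,y,zt in(('honey',.436,.256,.097),('cinn',.42,.354,.106),('sugar',.428,.148,.105),('ketch',.433,.007,.161),('hot',.487,-.449,.184)):
    for nm,C in(('top',W),('side',S)):
        q=near(C,x,y,.05,zt-.012,zt+.012)
        if len(q)>3:print(n,nm,len(q),np.round(np.r_[q.mean(0),q.min(0),q.max(0)],3))
for nm,C in(('top',W),('side',S)):
    with np.errstate(invalid='ignore'):
        t=C[(C[...,0]>.4)&(C[...,0]<.7)&(C[...,1]>-.37)&(C[...,1]<-.1)&(abs(C[...,2])<.02)]
    print(nm,'table z',np.median(t[:,2]))
    for n,x,y,L,B in(('c3',.457,-.231,.224,.092),('c2',.608,-.248,.162,.078)):
        with np.errstate(invalid='ignore'):
            k=(abs(C[...,0]-x)<B/2+.02)&(abs(C[...,1]-y)<L/2+.03)&(C[...,2]>.03)&(C[...,2]<.09)
        q=C[k]; print(n,len(q),cv2.minAreaRect(q[:,:2].astype(np.float32)))
        # y histogram of interior points (|x|<25mm): dividers
        i=q[abs(q[:,0]-x)<.025]; h,e=np.histogram(i[:,1],bins=np.arange(y-.13,y+.13,.004)); print([(round(a+.002,3),int(b)) for a,b in zip(e,h) if b])
def res(p,q):
    c,s=np.cos(p[2]),np.sin(p[2]); d=q[:,:2]-p[:2]
    u=d[:,0]*c+d[:,1]*s; v=-d[:,0]*s+d[:,1]*c
    return (np.hypot(u/.024,v/.031)-1)*.027
q=np.r_[near(S,.433,.007,.06,.03,.09),near(W,.433,.007,.06,.03,.09)]
print('ketchup pts',len(q))
for a in(-1,-.5,0,.5,1,1.5):
    r=least_squares(res,[.433,.007,a],args=(q,),loss='soft_l1',f_scale=.003); print(np.round(r.x,3),r.cost*1e5)
p=cv2.imread('pics/top0.png'); 
a=cv2.resize(p[165:265,280:430],None,fx=4,fy=4,interpolation=cv2.INTER_CUBIC); b=cv2.resize(p[225:265,225:285],None,fx=5,fy=5,interpolation=cv2.INTER_CUBIC)
o=np.zeros((600,600,3),np.uint8); o[:400]=a; o[400:,:300]=b
s=cv2.imread('pics/side0.png')[175:235,200:250]; o[400:,330:497]=cv2.resize(s,(167,200)); cv2.imwrite('pics/crop.png',o)
E
python3 m.py
```

```text
honey top 352 [0.433 0.258 0.095 0.403 0.229 0.087 0.464 0.29  0.104]
honey side 147 [0.431 0.252 0.096 0.401 0.223 0.086 0.465 0.289 0.102]
cinn top 184 [0.424 0.353 0.105 0.404 0.333 0.094 0.446 0.377 0.112]
sugar top 169 [0.425 0.15  0.104 0.405 0.129 0.093 0.448 0.171 0.113]
sugar side 86 [0.421 0.144 0.103 0.398 0.126 0.093 0.449 0.169 0.11 ]
ketch top 208 [ 0.434  0.009  0.16   0.413 -0.012  0.152  0.456  0.031  0.165]
ketch side 110 [ 0.429  0.004  0.159  0.409 -0.019  0.15   0.458  0.033  0.165]
hot top 80 [ 0.483 -0.446  0.182  0.472 -0.458  0.172  0.497 -0.433  0.188]
top table z 0.0011401646080644312
c3 635 ((0.4561150074005127, -0.23041415214538574), (0.22718369960784912, 0.09198863804340363), 89.4836196899414)
[(np.float64(-0.343), 15), (np.float64(-0.339), 57), (np.float64(-0.279), 2), (np.float64(-0.275), 20), (np.float64(-0.271), 11), (np.float64(-0.191), 16), (np.float64(-0.187), 16), (np.float64(-0.123), 15), (np.float64(-0.119), 30), (np.float64(-0.115), 2)]
c2 450 ((0.6022892594337463, -0.24646708369255066), (0.16560904681682587, 0.07967059314250946), 87.494300842
[... 1062 characters left out ...]
float64(-0.304), 2), (np.float64(-0.3), 1), (np.float64(-0.296), 1), (np.float64(-0.292), 1), (np.float64(-0.284), 1), (np.float64(-0.276), 1), (np.float64(-0.264), 1), (np.float64(-0.26), 10), (np.float64(-0.256), 11), (np.float64(-0.252), 8), (np.float64(-0.244), 2), (np.float64(-0.216), 1), (np.float64(-0.196), 1), (np.float64(-0.188), 1), (np.float64(-0.176), 6), (np.float64(-0.172), 28), (np.float64(-0.168), 24), (np.float64(-0.164), 2)]
ketchup pts 258
[ 0.436  0.01  -0.497] 71.03004136008714
[ 0.436  0.01  -0.497] 71.03004135991128
[ 0.436  0.01  -0.497] 71.03004136433074
[ 0.436  0.01  -0.497] 71.030041366269
[0.436 0.01  2.645] 71.03004137293676
[0.436 0.01  2.645] 71.03004136296684
```

View pics/crop.png

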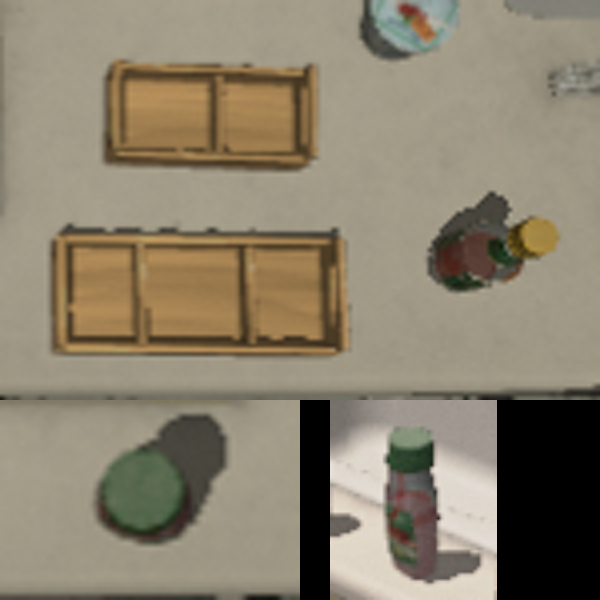

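```bash
cat > fit.py <<'E'
exec(open('m.py').read().split("for n,x,y,zt in")[0])
def walls(q,p,L,B,divs):
    c,s=np.cos(p[2]),np.sin(p[2]); d=q[:,:2]-p[:2]; u=d[:,0]*c+d[:,1]*s; v=-d[:,0]*s+d[:,1]*c
    f=[np.hypot(np.maximum(abs(v)-L/2,0),abs(u)-B/2+.003) ,np.hypot(np.maximum(abs(u)-B/2,0),abs(v)-L/2+.003)]
    f+=[np.hypot(np.maximum(abs(u)-B/2,0),v-t) for t in divs]
    return np.min(f,0)
for nm,C in(('top',W),('side',S)):
  for n,x,y,L,B,dv in(('c3',.457,-.231,.224,.092,(-.043,.043)),('c2',.605,-.247,.162,.078,(-.008,))):
    with np.errstate(invalid='ignore'):
        q=C[(abs(C[...,0]-x)<B/2+.015)&(abs(C[...,1]-y)<L/2+.02)&(C[...,2]>.036)&(C[...,2]<.08)]
    r=least_squares(lambda p:walls(q,p,L,B,dv),[x,y,0],loss='soft_l1',f_scale=.002,x_scale=[.01,.01,.05],diff_step=1e-4)
    print(nm,n,len(q),np.round(r.x,4),r.cost*1e6/len(q), np.round(np.percentile(q[:,0],[1,99]),4))
def res(p,q,a):
    c,s=np.cos(a),np.sin(a); d=q[:,:2]-p[:2]
    u=d[:,0]*c+d[:,1]*s; v=-d[:,0]*s+d[:,1]*c
    return (np.hypot(u/.024,v/.031)-1)*.027
for nm,q in(('side',near(S,.433,.007,.06,.03,.09)),('top',near(W,.433,.007,.06,.03,.11))):
  for a in np.arange(-1.57,1.5,.3):
    r=least_squares(res,[.433,.007],args=(q,a),loss='soft_l1',f_scale=.003); print(nm,len(q),round(a,2),np.round(r.x,3),round(r.cost*1e5,1))
for a in (0,):
  for P in([.435,.2575],[.424,.354],[.435,.01],[.485,-.447],[.4565,-.3065],[.4565,-.1545],[.605,-.213],[.605,-.29]):
    y=np.array([np.cos(a),np.sin(a),0]);z=np.array([0,0,-1.]);R=np.c_[np.cross(y,z),y,z]; Q=Rotation.from_matrix(R).as_quat(); Q2=Rotation.from_matrix(np.c_[-R[:,0],-y,z]).as_quat()
    for h in(.12,.33,.38): print(P,h,[None if j is None else np.round(j,2)[[0,1,2,5]] for j in(ik([*P,h],Q),ik([*P,h],Q2))])
E
python3 fit.py
```

```text
top c3 569 [ 0.4562 -0.23   -0.0174] 1.4733393054198758 [0.4095 0.5016]
top c2 389 [ 0.6019 -0.2465 -0.0359] 1.3475993107892614 [0.5621 0.6421]
side c3 605 [ 0.4535 -0.2314 -0.0176] 2.113047687175867 [0.4055 0.5037]
side c2 314 [ 0.6003 -0.2484 -0.0388] 2.4158012139790124 [0.5591 0.6436]
side 223 -1.57 [0.439 0.005] 99.2
side 223 -1.27 [0.439 0.006] 87.7
side 223 -0.97 [0.438 0.008] 76.5
side 223 -0.67 [0.437 0.01 ] 67.6
side 223 -0.37 [0.436 0.01 ] 69.1
side 223 -0.07 [0.435 0.01 ] 88.3
side 223 0.23 [0.435 0.007] 115.7
side 223 0.53 [0.436 0.005] 130.9
side 223 0.83 [0.437 0.003] 128.3
side 223 1.13 [0.438 0.003] 117.3
side 223 1.43 [0.439 0.004] 104.9
top 60 -1.57 [0.438 0.008] 25.3
top 60 -1.27 [0.438 0.01 ] 20.8
top 60 -0.97 [0.437 0.011] 13.5
top 60 -0.67 [0.436 0.012] 8.4
top 60 -0.37 [0.435 0.011] 8.0
top 60 -0.07 [0.434 0.01 ] 10.9
top 60 0.23 [0.434 0.008] 13.5
top 60 0.53 [0.435 0.007] 16.0
top 60 0.83 [0.436 0.006] 19.8
top 60 1.13 [0.437 0.007] 23.6
top 60 1.43 [0.437 0.008] 25.6
[0.435, 0.2575] 0.12 [array([ 0.47, -0.12,  1.77,  0.47]), None]
[0.435, 0.2575] 0.33 [array
[... 1135 characters left out ...]
01,  1.2 ,  2.49])]
[0.4565, -0.1545] 0.12 [array([-0.4 , -0.19,  1.83, -0.4 ]), None]
[0.4565, -0.1545] 0.33 [array([-0.4 , -0.22,  1.48, -0.4 ]), None]
[0.4565, -0.1545] 0.38 [array([-0.4 , -0.19,  1.37, -0.4 ]), None]
[0.605, -0.213] 0.12 [array([-0.39,  0.24,  1.39, -0.39]), None]
[0.605, -0.213] 0.33 [array([-0.39,  0.21,  1.05, -0.39]), None]
[0.605, -0.213] 0.38 [array([-0.39,  0.24,  0.93, -0.39]), None]
[0.605, -0.29] 0.12 [array([-0.5 ,  0.32,  1.3 , -0.5 ]), array([-0.5 ,  0.32,  1.3 ,  2.64])]
[0.605, -0.29] 0.33 [array([-0.5 ,  0.3 ,  0.95, -0.5 ]), array([-0.5 ,  0.3 ,  0.95,  2.64])]
[0.605, -0.29] 0.38 [array([-0.5 ,  0.33,  0.82, -0.5 ]), array([-0.5 ,  0.33,  0.82,  2.64])]
```

```bash
cat > pp.py <<'E'
from look import *
C3=(.456,-.2303,-.0175); C2=(.6025,-.247,-.037)
G=.054
def quat(a):
    y=np.array([np.cos(a),np.sin(a),0]); z=np.array([0,0,-1.])
    return Rotation.from_matrix(np.c_[np.cross(y,z),y,z]).as_quat()
def slot(c,v):
    return c[0]-v*np.sin(c[2]), c[1]+v*np.cos(c[2]), c[2]
def pick(xy,a,g,H=.34,open_=1.0,N=50):
    command_gripper(open_); movep([*xy,H],quat(a)); line_to([*xy,g+G],.25)
    command_gripper(0.,N); wait(.2)
    print('grip mm',current_grip_width()*85,'pad N',current_grasp_force(),'t',current_time())
    z=current_position()[2]; line_to([*xy,z+.02],.1); line_to([*xy,H],.25)
    print('lifted',current_grip_width()*85,current_grasp_force(),current_force())
def place(t,g,rel,H=.34):
    x,y,a=t
    movep([x,y,H],quat(a)); line_to([x,y,g+G+.03],.25); line_to([x,y,g+G+.008],.06)
    print('down',current_force()); command_gripper(rel); wait(.3)
    line_to([x,y,g+G+.06],.12); line_to([x,y,H],.3); print('t',current_time())
E
python3 - <<'E'
from pp import *
pick((.435,.2575),0,.070); place(slot(C3,0),.070,1.0)
p=capture('top'); cv2.imwrite('pics/t1.png',cv2.resize(p['pixels'][150:270,80:440,::-1],None,fx=2,fy=2))
E
```

```text
grip mm 61.951041275009814 pad N 53.45935163660215 t 5.8833
lifted 61.98651269771369 55.26369684317842 [-0.33191732  0.16028703 -4.02987196]
down [-0.9622111  -0.21194332 -1.25559033]
t 12.2833
```

View pics/t1.png

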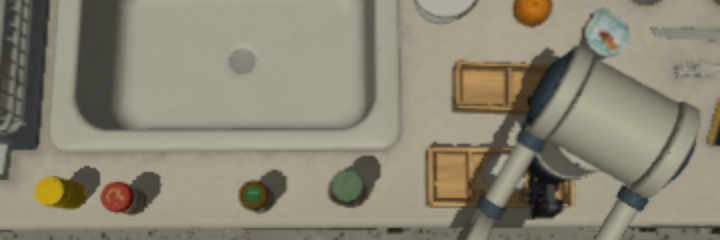

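```bash
python3 - <<'E'
from pp import *
movep([.424,.354,.34],quat(0))
p=capture('top'); W=cloud(p); cv2.imwrite('pics/t2.png',cv2.resize(p['pixels'][150:270,80:440,::-1],None,fx=2,fy=2))
with np.errstate(invalid='ignore'): q=W[(abs(W[...,0]-.456)<.06)&(abs(W[...,1]+.23)<.06)&(W[...,2]>.085)]
print(len(q),q.mean(0),q.min(0),q.max(0))
pick((.424,.354),0,.070); place(slot(C3,-.076),.070,.85)
E
```

```text
354 [ 0.45431742 -0.22970883  0.10142524] [ 0.4245323  -0.26049461  0.08801779] [ 0.48538907 -0.19973588  0.11005654]
grip mm 42.49119350136521 pad N 50.393010252155364 t 16.6333
lifted 42.8529437473345 50.68639558274299 [ 0.16065298 -0.3835123  -0.63313321]
down [ 0.23328151 -0.02815704 -0.87348022]
t 23.6333
```

View pics/t2.png

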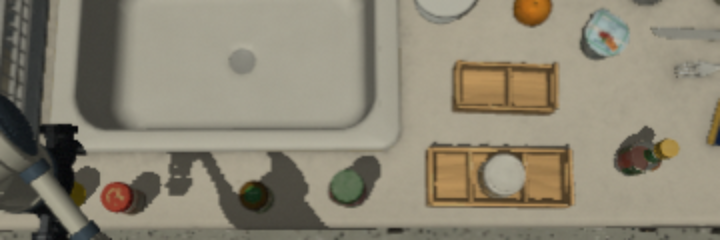

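```bash
python3 - <<'E'
from pp import *
movep([.426,.149,.34],quat(0))
p=capture('top'); W=cloud(p); cv2.imwrite('pics/t3.png',cv2.resize(p['pixels'][150:270,80:440,::-1],None,fx=2,fy=2))
with np.errstate(invalid='ignore'): q=W[(abs(W[...,0]-.456)<.06)&(abs(W[...,1]+.306)<.035)&(W[...,2]>.09)]
print(len(q),q.mean(0),q.min(0),q.max(0))
pick((.426,.149),0,.070); place(slot(C3,.076),.070,.85)
E
```

```text
195 [ 0.45294587 -0.30420614  0.10992434] [ 0.43098103 -0.32743229  0.09117962] [ 0.47587153 -0.2833788   0.11762207]
grip mm 42.72746172588609 pad N 50.41700879344717 t 27.5833
lifted 42.52630977327007 50.717526676598936 [ 0.16290797 -0.36135397 -0.27314206]
down [-0.28128603  0.52307815 -0.71000036]
t 33.4
```

View pics/t3.png

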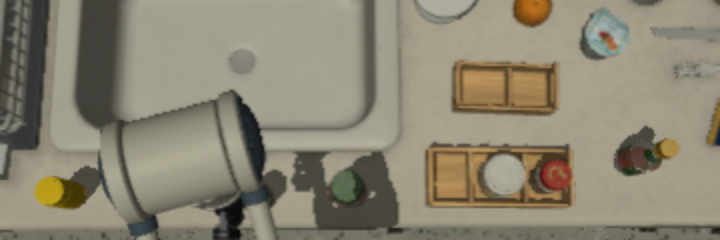

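```bash
python3 - <<'E'
from pp import *
pick((.435,.0095),-.5,.142,H=.37); 
p=capture('side'); cv2.imwrite('pics/s4.png',cv2.resize(p['pixels'][100:300,100:400,::-1],None,fx=2,fy=2))
p=capture('top'); W=cloud(p); cv2.imwrite('pics/t4.png',cv2.resize(p['pixels'][150:270,80:440,::-1],None,fx=2,fy=2))
E
```

```text
grip mm 47.24471781288369 pad N 51.71949505805969 t 35.9833
lifted 46.865471400172034 51.68202996253967 [-0.21034614  0.37265329 -3.06181506]
```

View pics/s4.png

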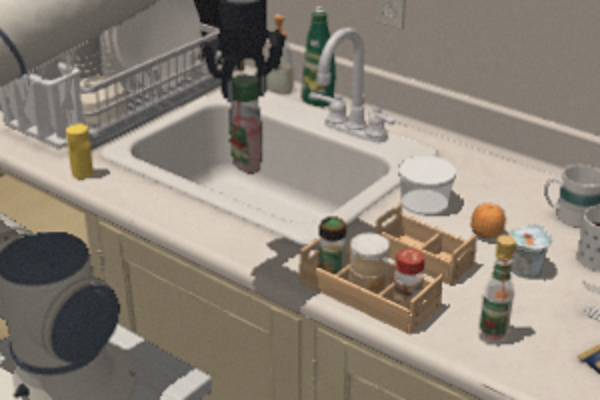

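View pics/t4.png

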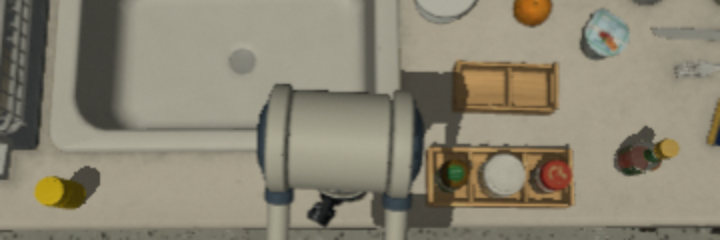

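```bash
python3 - <<'E'
from pp import *
from scipy.optimize import least_squares
x,y,a=slot(C2,.035); movep([x,y,.37],quat(a))
p=capture('side'); S=cloud(p)
with np.errstate(invalid='ignore'): q=S[(np.hypot(S[...,0]-x,S[...,1]-y)<.05)&(S[...,2]>.20)&(S[...,2]<.265)]
def res(p,q,a):
    c,s=np.cos(a),np.sin(a); d=q[:,:2]-p[:2]; u=d[:,0]*c+d[:,1]*s; v=-d[:,0]*s+d[:,1]*c
    return (np.hypot(u/.024,v/.031)-1)*.027
print(len(q),x,y)
for b in np.arange(-1.2,1.6,.2):
    r=least_squares(res,[x,y],args=(q,a+b),loss='soft_l1',f_scale=.003); print(round(b,1),np.round(r.x,3),round(r.cost*1e5,1))
E
```

```text
313 0.6037947045443913 -0.21202395476697325
-1.2 [ 0.607 -0.212] 196.5
-1.0 [ 0.607 -0.211] 192.2
-0.8 [ 0.606 -0.209] 178.8
-0.6 [ 0.605 -0.208] 159.2
-0.4 [ 0.604 -0.208] 138.9
-0.2 [ 0.603 -0.208] 123.7
-0.0 [ 0.603 -0.209] 117.5
0.2 [ 0.603 -0.211] 119.3
0.4 [ 0.603 -0.212] 124.2
0.6 [ 0.604 -0.214] 128.5
0.8 [ 0.605 -0.215] 133.5
1.0 [ 0.606 -0.216] 141.8
1.2 [ 0.607 -0.216] 154.4
1.4 [ 0.608 -0.216] 169.5
```

```bash
python3 - <<'E'
from pp import *
place(slot(C2,.035),.142,.85,H=.37)
movep([.485,-.447,.37],quat(0)); movep([.3,-.5,.37],quat(0))
p=capture('top'); W=cloud(p); cv2.imwrite('pics/t5.png',cv2.resize(p['pixels'][150:270,240:440,::-1],None,fx=3,fy=3))
for x,y,z in((.604,-.212,.15),(.485,-.447,.17)):
    with np.errstate(invalid='ignore'): q=W[(np.hypot(W[...,0]-x,W[...,1]-y)<.05)&(W[...,2]>z)&(W[...,2]<.2)]
    print(len(q),q.mean(0),q.min(0),q.max(0))
E
```

```text
down [-0.07697392 -0.73918534 -0.87088383]
t 41.6083
228 [ 0.60062475 -0.21136208  0.16414046] [ 0.57928381 -0.23643775  0.15011441] [ 0.625615   -0.18747726  0.17275498]
80 [ 0.48324018 -0.44541538  0.1819248 ] [ 0.47130892 -0.45841806  0.17091225] [ 0.49712994 -0.43254817  0.18752181]
```

View pics/t5.png

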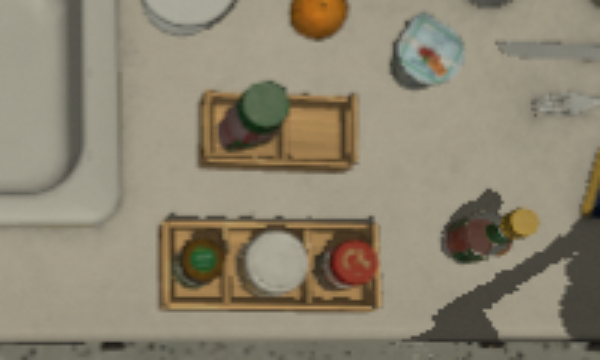

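```bash
python3 - <<'E'
from pp import *
pick((.484,-.446),0,.151,H=.37)
place(slot(C2,-.043),.151,.8,H=.37)
movep([.3,-.5,.37],quat(0))
L="honey cinnamon_jar sugar_jar ketchup hot_sauce_a".split()
p=capture('top'); W=cloud(p); cv2.imwrite('pics/t6.png',cv2.resize(p['pixels'][150:270,240:440,::-1],None,fx=3,fy=3))
p=capture('side'); cv2.imwrite('pics/s6.png',cv2.resize(p['pixels'][150:300,180:400,::-1],None,fx=3,fy=3))
x,y,_=slot(C2,-.043)
with np.errstate(invalid='ignore'): q=W[(np.hypot(W[...,0]-x,W[...,1]-y)<.03)&(W[...,2]>.17)&(W[...,2]<.25)]
print(x,y,len(q),q.mean(0),q.min(0),q.max(0))
E
```

```text
grip mm 31.00231954544626 pad N 49.30070291273296 t 46.1167
lifted 30.880201776920103 49.17594500351697 [-0.80157064  0.56109141 -2.87735191]
down [-0.22802829  0.56822009 -1.96279431]
t 51.05
0.6009093629883192 -0.2899705698577186 80 [ 0.59766994 -0.29069752  0.18735172] [ 0.5862993  -0.30344721  0.17074804] [ 0.61054539 -0.27868388  0.19766647]
```

View pics/t6.png

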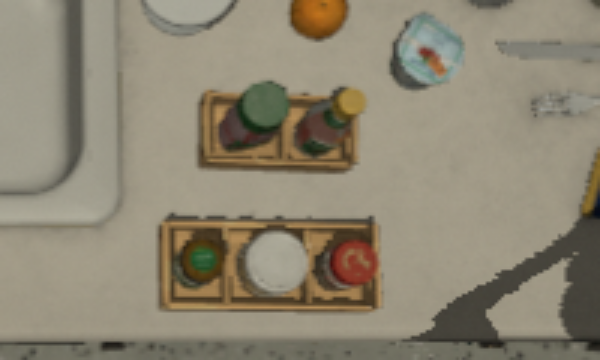

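View pics/s6.png

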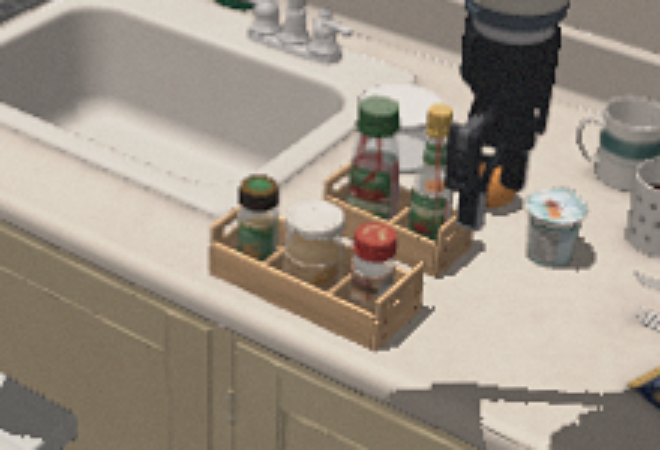

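Both views show all five items upright in the correct compartments: sugar jar, honey and cinnamon in the near caddy, oval bottle and sauce bottle in the far one. The mandarin, tub and yoghurt have not moved, and the gripper is clear.

```bash
python3 -c "
from workcell import *
print(close_job())"
```

```text
the job is handed in; nothing more can be done
None
```

Both caddies are made up as asked and the job is handed in at about 51 s on the robot's clock; the final pictures showed all five items upright in their compartments and the mandarin, tub and yoghurt where they were.

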